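# Collar from the peg rack onto the ball stake

### The job

Lift the tall plain brass collar up and off its peg on the slanted rack and set it gently, still in the gripper, on top of the steel ball stake, then let go so that it stays balanced there, level and centred like a crown, ready for flaring. The ball has been clamped at an unknown height, so feel for it rather than pressing hard or dropping the collar, and leave the other hung pieces and the things on the bench where they are.

Things in the scene. Friction and masses are not known exactly. Their poses are not given: they have to be found in the camera images.
- collar: The tall plain brass collar: a thick round ring, 58 mm outside diameter, 34 mm bore, 22 mm long, about 0.3 kg. Origin at the centre of its underside (on its axis), z along its axis towards the other end. It starts hung on one of the rack's three pegs, any of them, its underside lying on the slanted board, its z pointing out along the peg.
- rack: Fixed wooden rack: a board (150 mm up the slope, 360 wide, 16 thick) sloping 38 degrees, rising towards the rack's -x (the robot). Origin at table height, 95 mm below the centre of the board's upper face; y along the row of pegs, z up. Three pegs stand square to the board through that centre line, at y = -120, 0, +120 mm, so they lean 38 degrees from vertical towards its +x (away from the robot).
- mid_peg (a point): Where the middle peg's axis meets the board; axes as the rack's. Each peg is 14 mm thick and 46 long; its outer 13 mm is a knob 22 mm thick. A hung piece lies on the board with the upslope side of its bore on the peg, its axis about 10 mm downslope of the peg's: raise it 10 mm up the slope to centre it, then draw it straight out along the peg, over 46 mm, to pass the knob.
- stake: Fixed ball stake: a dark round holder (foot 104 mm across, 60 high) with an upright post carrying an 80 mm steel ball on its axis. Origin at the centre of the foot, on the table; z up. The ball's height is set anew each time and not reported: its top is 150 to 200 mm above the table. The clamp holds under any force up to 100 N. A level, centred collar's underside rests 3.8 mm below the ball's top.
- flat_ring: Flat brass ring, 58 mm outside, 34 mm bore, 9 mm thick, hung on another peg. Origin at the centre of its underside. Leave alone.
- square_plate: Square brass plate 58 x 58 x 10 mm with a 34 mm hole, hung on another peg. Origin at the centre of its underside. Leave alone.
- hammer: Hammer lying on the far side of the rack. Leave alone.
- punch: Screwdriver-like punch lying on the near side, between rack and stake. Leave alone.
- tin: Closed metal tin, 74 mm diameter, 100 mm high, on the left. Origin at its underside. Leave alone.
- jar: Amber jar, 64 mm diameter, 90 mm high, on the right. Origin at its underside. Leave alone.
- offcut: Wooden offcut 90 x 50 x 30 mm, on the right. Leave alone.
- spool: Small wooden spool, 50 mm diameter, 44 mm high, near rack and stake. Leave alone.
Mind the look-alikes: they are no part of the job. What is shaped like the collar but red is not meant.

How it is judged:
By the outcome, as a careful person would: the job done as asked, in the order asked, and still so for the second after the job is handed in, with the robot touching nothing.
It also fails if it takes over 48 s, if anything falls off the work surface, if the arm or the gripper's body presses on something with over 40 N, if the wrist force passes 120 N, or if a joint passes its speed limit or range.

### The arm

A 6-joint arm with a two-finger parallel gripper is mounted at the origin on the work surface. World frame = base frame: x ahead of the robot, y to its left, z up, the work surface at z = 0. Lengths are in m, angles in rad, forces in N, time in s.
With the tool pointing down it reaches from about 0.325 to 0.925 m from the base axis. Payload 3.1 kg.
Tool frame: the origin (TCP) lies midway between the tips of the shut fingers; the grasp point (between the pads) lies 19 mm behind it; x points along the fingers, z is the direction in which the jaws open and shut, and the axes are right-handed (so a half turn about x gives the same grasp; the last joint's range is limited). The gripper opens to 85 mm and grips with 20 to 120 N. Pads are 22 mm wide; open, the fingers measure 114 mm over their backs; the gripper's body (76 mm by 85 mm) begins 54 mm behind the grasp point. The pads swing forward as they close: fully open they stand 13 mm farther back than shut.
Start: joints at [-1.285, 0.217, 1.613, -0, 1.311, -0.112], TCP at [0.242, -0.576, 0.231] pointing down, gripper open.
Joint ranges: [-2.75, 2.75], [-0.78, 2.1], [0.31, 2.55], [-1.13, 4.27], [0.13, 2.63], [-2.58, 2.58]. Speed limits (rad/s): [2.79, 2.79, 3.14, 3.14, 3.14, 3.14].

### API

Orientations are given as a unit quaternion [w, x, y, z].
In Python, from station import manip gives the robot as it stands.
- The arm moves only by the tool arm_command, never from a script. Its argument "plan" is a list of rows, each an object of numbers: "ax", "ay", "az": the turn, a rotation vector about the tool's x, y, z in degrees; "dx", "dy", "dz": the shift along the tool's x, y, z in mm; "hand": the finger opening in mm, from 0 to 85.4. In form: [{"ax": .., "ay": .., "az": .., "dx": .., "dy": .., "dz": .., "hand": ..}, ...]. A call has 1 to 12 rows; each row shifts and turns the pose as measured when the row begins, along the tool's axes as they then stand; what a row does not reach is not made up. A row lasts 1/12 s, in which the tool goes at most 41.7 mm and 7.16 degrees, less where a joint would pass 70% of its speed; a pose out of reach is approached as far as the arm can. A call is refused whole if a number of a shift passes 41.7 or a number of a turn 7.16, either way. A call with a gripper value outside its range is refused whole. The fingers move at their own pace and stop on an object; the grip force is fixed at half the most. Time passes only in rows, so rows that do not move let the fingers close. It gives the time, the measured TCP pose, the force and the opening at its end, in the units of the state.
- manip.get_state(): the state, without advancing time (a new reading comes with each control period).
- manip.capture(name): name is "scene" or "top"; returns a dict with "image" (420x560x3 uint8, red, green, blue), "fx", "fy", "cx", "cy" (pixels), "extrinsics" (4x4, takes a point from world to camera coordinates). Camera axes: x right, y up, looking along -z (the intrinsics and any distortion apply to the point x, -y, -z); pixel columns grow to the right and rows downward; lengths in m; the calibration is good to about 2 mm. A picture is of the moment at which its call begins. There is no depth.
- manip.job_done(): hands the job in, once; it reports no verdict.
The state is a dict: "t": time; "q": joint angles; "qd": joint speeds; "tau": joint torques, N m; "ee_pos": TCP position; "tcp_rot": TCP orientation; "ft_force": force on the tool from outside, world axes, zero at the start; "moment": the same for the moment, N m; "gripper_width": finger opening in m.
Only numpy, scipy, OpenCV 4.12 (cv2) and the standard library are available. Lean on these libraries where they do the work, as an engineer would, in place of code of your own. Each camera call takes 0.05 s, during which the arm holds its last target. There are 200 camera calls.

## Working session

There is one attempt and no reset: what is moved stays moved. The work goes in short steps, Python scripts to look and compute and a tool call to move; the robot and the scene stay as the last step left them, time stands still between calls to the robot, and variables do not carry over. Pictures are saved under pics/ and viewed, about 8 in all and at most 12, crops included, and the job is handed in when it is done.

Besides the shell and the picture viewer there is one more tool, called after "Call:" in YAML: its name, and indented under it one key for each argument. arm_command: Moves the arm, as the interface text tells. Its arguments: {"type":"object","properties":{"plan":{"type":"array","items":{"type":"object","properties":{"ax":{"type":"number"},"ay":{"type":"number"},"az":{"type":"number"},"dx":{"type":"number"},"dy":{"type":"number"},"dz":{"type":"number"},"hand":{"type":"number"}}}}},"required":["plan"]}

```bash
ls; mkdir -p pics; cat > h.py <<'E'
import numpy as np,cv2
from station import manip
def cap(n,f):
    c=manip.capture(n); np.savez(f'pics/{f}.npz',**c); cv2.imwrite(f'pics/{f}.png',c['image'][:,:,::-1]); return c
def load(f): return dict(np.load(f'pics/{f}.npz'))
def ray(c,u,v):
    E=c['extrinsics'];R=E[:3,:3];o=-R.T@E[:3,3]
    d=R.T@np.array([(u-c['cx'])/c['fx'],-(v-c['cy'])/c['fy'],-1.]);return o,d/np.linalg.norm(d)
def onz(c,u,v,z):
    o,d=ray(c,u,v);return o+d*(z-o[2])/d[2]
def proj(c,P):
    E=c['extrinsics'];p=E[:3,:3]@np.asarray(P)+E[:3,3]
    return np.array([c['cx']+c['fx']*p[0]/-p[2],c['cy']+c['fy']*-p[1]/-p[2]])
def cross(c1,p1,c2,p2):
    o1,d1=ray(c1,*p1);o2,d2=ray(c2,*p2)
    A=np.array([d1,-d2]).T;t=np.linalg.lstsq(A,o2-o1,rcond=None)[0]
    a,b=o1+t[0]*d1,o2+t[1]*d2;return (a+b)/2,np.linalg.norm(a-b)
E
python3 - <<'E'
from h import *
for n in('scene','top'):
    c=cap(n,n+'0');print(n,c['fx'],c['fy'],c['cx'],c['cy'],[k for k in c]);E=c['extrinsics'];print((-E[:3,:3].T@E[:3,3]).round(3),E[:3,:3].round(2).tolist())
print(manip.get_state())
E
```

```text
pics
scene 410.0346167774042 410.0346167774042 284.2985953475514 206.87327538768005 ['image', 'fx', 'fy', 'cx', 'cy', 'extrinsics']
[0.903 0.57  0.925] [[-0.87, 0.49, 0.0], [-0.39, -0.69, 0.61], [0.3, 0.53, 0.79]]
top 496.50952749320555 496.50952749320555 289.0993242291372 205.9929650044949 ['image', 'fx', 'fy', 'cx', 'cy', 'extrinsics']
[ 0.496 -0.012  1.468] [[-0.03, -1.0, 0.01], [1.0, -0.03, 0.06], [-0.06, 0.01, 1.0]]
{'t': 0.1, 'q': array([-1.28520098e+00,  2.17704414e-01,  1.61479463e+00, -1.42065271e-05,
        1.31129509e+00, -1.12221013e-01]), 'qd': array([ 0.00016542, -0.0020369 , -0.0037972 ,  0.00186658, -0.00068621,
       -0.00089033]), 'tau': array([-1.05923780e-03, -3.98079121e+01, -3.04970133e+01, -2.20435527e-04,
        4.27037579e-03, -3.42369354e-06]), 'ee_pos': array([ 0.24192299, -0.57547507,  0.23007196]), 'tcp_rot': array([ 0.58834232,  0.3918375 ,  0.58954046, -0.39084362]), 'ft_force': array([0.06605466, 0.72218906, 0.27684897]), 'moment': array([ 0.01630126,  0.00777236, -0.01061582]), 'gripper_width': 0.08505202996452611}
```

View pics/scene0.png

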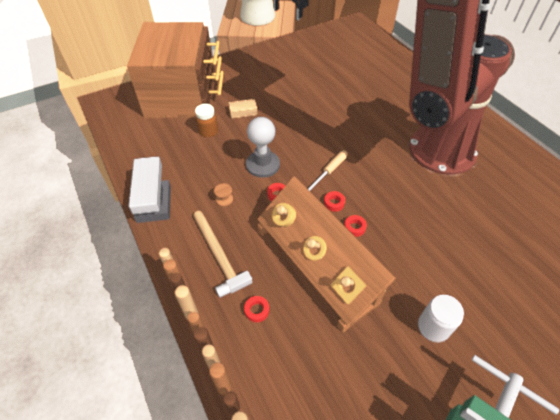

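View pics/top0.png

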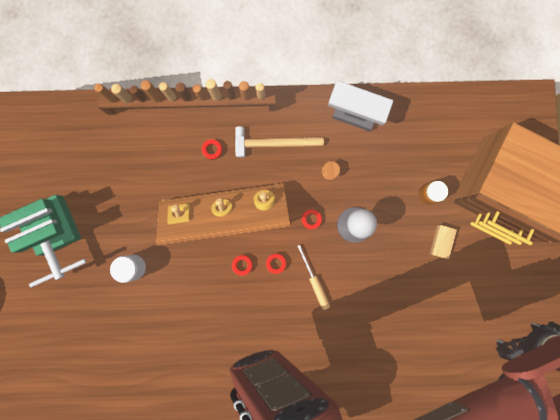

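The scene view shows the rack with three hung pieces at (284,214), (315,247) and (349,285, the square plate). Red rings lie at (277,190), (335,201), (355,225) and (257,308), and the ball is at (261,131). In the top view the pieces are at (264,200), (221,207) and (178,213), with the ball at (361,223). The candidates for the collar are the two round pieces, so I'll take a close crop.

```bash
python3 - <<'E'
from h import *
a=cv2.imread('pics/scene0.png')[180:310,250:400];b=cv2.imread('pics/top0.png')[175:255,150:300]
a=cv2.resize(a,None,fx=4,fy=4,interpolation=3)[:,:600];b=cv2.resize(b,None,fx=4,fy=4,interpolation=3)
cv2.imwrite('pics/crop0.png',np.vstack([cv2.resize(a,(450,390)),cv2.resize(b,(450,240))[:210]]))
E
```

```text
(no output)
```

View pics/crop0.png

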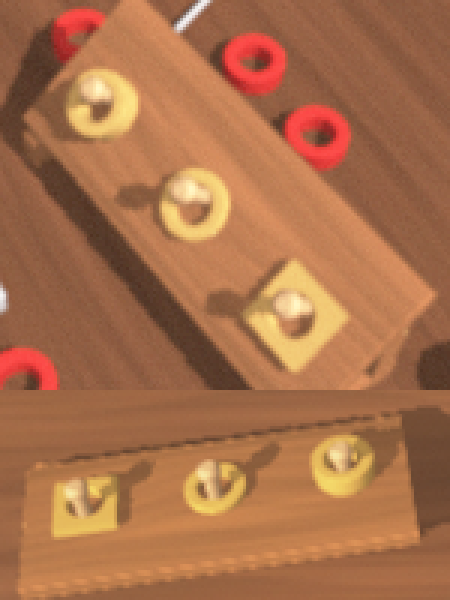

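Wall height picks out the collar: top-view (264,200), scene (284,214), at the rack's -y end. The flat ring is in the middle and the plate at +y. Next I triangulate the board corners, knobs, ball and obstacles.

```bash
python3 - <<'E'
from h import *
s,t=load('scene0'),load('top0')
for n,a,b in [('nearR',(290,180),(289.3,225)),('nearL',(395,278.3),(156.7,244.3)),('farR',(260,218.3),(284,183.7)),('knobC',(282.3,209.3),(265,195.7)),('knobM',(313.3,243.3),(221,204.3)),('knobP',(347.7,281.7),(178.3,210))]:
    P,e=cross(s,a,t,b);print(n,P.round(4),'err',round(e,4))
# brass masks
for n,c in(('s',s),('t',t)):
    hsv=cv2.cvtColor(c['image'],cv2.COLOR_RGB2HSV)
    m=cv2.inRange(hsv,(20,110,120),(32,255,255))
    k,l,st,ce=cv2.connectedComponentsWithStats(m)
    print(n,[(st[i].tolist(),ce[i].round(1).tolist()) for i in range(1,k) if st[i][4]>60])
    g=cv2.medianBlur(cv2.cvtColor(c['image'],cv2.COLOR_RGB2GRAY),3)
    r=(245,280,115,150) if n=='s' else (340,380,200,245)
    x0,x1,y0,y1=r
    sub=hsv[y0-5:y1+5,x0-8:x1+8]
    m=cv2.inRange(sub,(0,0,75),(180,70,255))
    cs,_=cv2.findContours(m,0,1);q=max(cs,key=cv2.contourArea);print('ball',np.array(cv2.minEnclosingCircle(q)[0])+[x0-8,y0-5],cv2.minEnclosingCircle(q)[1],cv2.boundingRect(q))
    cv2.imwrite(f'pics/ball_{n}.png',cv2.resize(np.hstack([c['image'][y0-5:y1+5,x0-8:x1+8,::-1],cv2.merge([m]*3)]),None,fx=6,fy=6))
E
```

```text
nearR [ 0.536  -0.034   0.1183] err 0.0121
nearL [0.4885 0.3259 0.1292] err 0.0002
farR [ 0.6482 -0.0174  0.0452] err 0.0091
knobC [0.6092 0.0353 0.12  ] err 0.0077
knobM [0.591  0.155  0.1143] err 0.0036
knobP [0.5775 0.2734 0.11  ] err 0.0071
s [([204, 42, 19, 52, 218], [216.0, 66.7]), ([274, 204, 22, 21, 166], [286.8, 215.3]), ([304, 237, 22, 22, 157], [317.2, 249.2]), ([334, 268, 30, 35, 317], [349.7, 285.8])]
ball [263.         136.78378296] 20.985763549804688 (10, 7, 29, 38)
t [([254, 191, 19, 19, 130], [261.5, 202.6]), ([212, 203, 19, 13, 95], [219.8, 210.4]), ([168, 207, 20, 17, 150], [176.5, 217.1]), ([471, 212, 63, 33, 586], [500.8, 230.8])]
ball [356.74390221 224.18902397] 19.943099975585938 (5, 12, 40, 36)
```

```bash
python3 - <<'E'
from h import *
s,t=load('scene0'),load('top0')
R={}
for n,c in(('s',s),('t',t)):
    hsv=cv2.cvtColor(c['image'],cv2.COLOR_RGB2HSV)
    m=cv2.inRange(hsv,(0,190,110),(6,255,255))|cv2.inRange(hsv,(174,190,110),(180,255,255))
    m=cv2.morphologyEx(m,cv2.MORPH_CLOSE,np.ones((9,9)))
    k,l,st,ce=cv2.connectedComponentsWithStats(m)
    R[n]=[ce[i] for i in range(1,k) if st[i][4]>100];print(n,[(st[i].tolist(),ce[i].round(1).tolist()) for i in range(1,k) if st[i][4]>60])
    for q in R[n]: print(onz(c,*q,.011).round(4))
sc=cv2.resize(s['image'][195:235,262:312],None,fx=8,fy=8,interpolation=2)
tc=cv2.resize(t['image'][180:220,240:290],None,fx=8,fy=8,interpolation=2)
sb=cv2.resize(s['image'][110:180,235:290],(400,509))[:280*2]
tb=cv2.resize(t['image'][195:250,330:385],(400,400))
A=np.hstack([sc,tc]);B=np.hstack([cv2.resize(s['image'][110:180,236:306],(280,280),interpolation=2),cv2.resize(t['image'][190:260,320:390],(280,280),interpolation=2)])
B=np.hstack([B,np.zeros((280,240,3),np.uint8)])
cv2.imwrite('pics/z1.png',np.vstack([A,B])[:600,:,::-1])
# rim edges
E
```

```text
s [([268, 186, 14, 14, 91], [272.5, 191.7]), ([325, 195, 18, 16, 201], [333.9, 202.7]), ([345, 219, 18, 17, 95], [355.1, 224.9]), ([244, 297, 20, 25, 178], [251.9, 309.6])]
[0.4269 0.0166 0.011 ]
[0.7731 0.1891 0.011 ]
t [([202, 140, 20, 19, 294], [211.4, 148.8]), ([302, 213, 20, 16, 155], [311.6, 221.4]), ([233, 255, 19, 20, 302], [241.8, 264.8]), ([267, 254, 19, 20, 295], [275.9, 263.1])]
[0.7651 0.1919 0.011 ]
[ 0.5427 -0.0982  0.011 ]
[0.4217 0.1093 0.011 ]
[0.4237 0.0099 0.011 ]
```

View pics/z1.png

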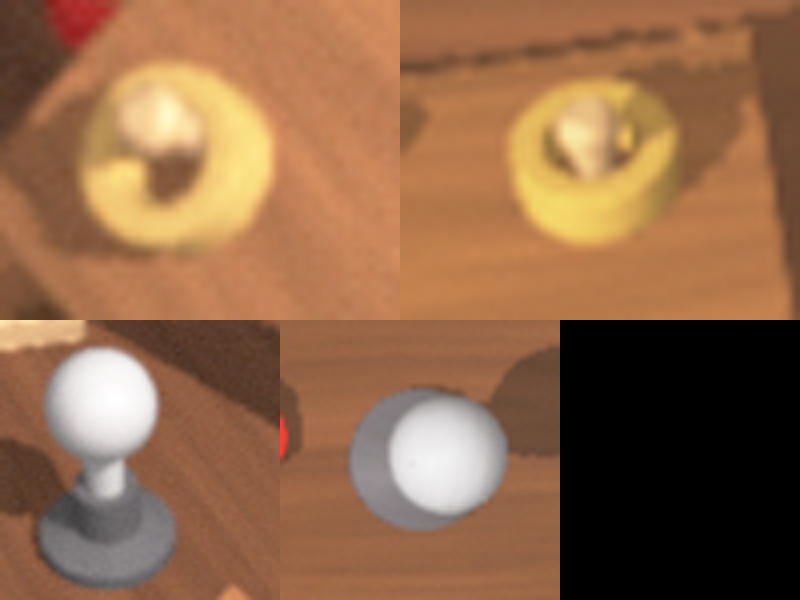

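The upper crops show the collar silhouette centred at scene (284.1,214.5) and top (264.2,200.0). The lower crops show the ball at scene (261.2,131.2), r about 14, and top (361.7,223.7), r 14.6. The foot centre is at about top (355,224.6).

```bash
python3 - <<'E'
from h import *
s,t=load('scene0'),load('top0')
P,e=cross(s,(284.1,214.5),t,(264.25,200));print('collar centre',P.round(4),e, onz(t,264.25,200,.0975).round(4),onz(s,284.1,214.5,.0975).round(4))
P,e=cross(s,(261.25,131.25),t,(361.75,223.75));print('ball',P.round(4),e)
for z in(.11,.135,.16): print(onz(s,261.25,131.25,z).round(4),onz(t,361.75,223.75,z).round(4))
print('foot',onz(t,355,224.6,.01).round(4), onz(s,236+107/4,110+(535-320)/4,.012).round(4))
for n,c,r in(('s',s,14.2),('t',t,14.6)):
    E=c['extrinsics'];o=-E[:3,:3].T@E[:3,3];d=np.linalg.norm(P-o);print(n,'expected ball r px',c['fx']*.04/d,'r',r)
def pz(n,c,k):
  for z in(.0,): pass
# ring/plate centres in plane-height
for n,a,b in(('ring',(315,247.5),(221.3,207.3)),('plate',(349,285),(178,213))):
    print(n,cross(s,a,t,b),onz(t,*b,.09).round(4),onz(s,*a,.09).round(4))
E
```

```text
collar centre [0.6018 0.037  0.095 ] 0.002084621312091269 [0.6024 0.0363 0.0975] [0.6018 0.0392 0.0975]
ball [ 0.528  -0.2253  0.1334] 0.0015086721037060513
[ 0.5163 -0.2483  0.11  ] [ 0.5293 -0.2294  0.11  ]
[ 0.5282 -0.2232  0.135 ] [ 0.5286 -0.2254  0.135 ]
[ 0.54   -0.1981  0.16  ] [ 0.528  -0.2214  0.16  ]
foot [ 0.5298 -0.2255  0.01  ] [ 0.533  -0.2153  0.012 ]
s expected ball r px 13.863641443287198 r 14.2
t expected ball r px 14.692126144307343 r 14.6
ring (array([0.58477885, 0.15646602, 0.09285581]), np.float64(0.0021028123468506145)) [0.5858 0.1562 0.09  ] [0.5828 0.1557 0.09  ]
plate (array([0.57155271, 0.27662683, 0.09355329]), np.float64(0.0036200180035881784)) [0.5731 0.2762 0.09  ] [0.5687 0.2765 0.09  ]
```

Measured results:

| Item | Measured | Check |
|---|---|---|
| Collar centre | (0.602, 0.037, 0.096) | expected z 0.0975 |
| Ball centre | (0.528, -0.2255, 0.133) | top about 0.173; radius matches |
| Rack yaw | about 6.4° | n/a |

Now a helper that turns a target pose into rows.

```bash
cat > plan.py <<'E'
from h import *
from scipy.spatial.transform import Rotation as Ro, Slerp
YAW=np.radians(6.4)
def rq(q): return Ro.from_quat(np.roll(q,-1))
Z=Ro.from_euler('z',YAW)
n=Z.apply([np.sin(np.radians(38)),0,np.cos(np.radians(38))]); ry=Z.apply([0,1,0]); up=np.cross(ry,n)*-1  # up: upslope
up = up if up[2]>0 else -up
C=np.array([.602,.037,.0965])-11e-3*n   # collar underside centre
B=np.array([.528,-.2255,.1334])
def frame(x,z):
    x=x/np.linalg.norm(x);z=z-x*(z@x);z/=np.linalg.norm(z);return Ro.from_matrix(np.array([x,np.cross(z,x),z]).T)
def rows(p,R,N=None,mm=38,dg=6.5):
    s=manip.get_state();p0,R0=s['ee_pos'],rq(s['tcp_rot'])
    tot=(R0.inv()*R).as_rotvec(degrees=True)
    N=N or int(max(np.ceil(np.linalg.norm(p-p0)*1e3/mm),np.ceil(np.linalg.norm(tot)/dg),1))
    print('N',N,'turn/row',(tot/N).round(2),'dist',((p-p0)*1e3).round(1))
    for i in range(N):
        Ri=R0*Ro.from_rotvec(tot*i/N,degrees=True);print(Ri.inv().apply((p-p0)/N*1e3).round(1).tolist())
def st():
    s=manip.get_state();R=rq(s['tcp_rot']).as_matrix();print('t',round(s['t'],2),'p',s['ee_pos'].round(4),'x',R[:,0].round(3),'y',R[:,1].round(3),'z',R[:,2].round(3),'F',s['ft_force'].round(2),'M',s['moment'].round(2),'w',s['gripper_width'].round(4),'q',s['q'].round(2));return s
E
python3 - <<'E'
from plan import *
st();print(n,up,ry,C)
G=frame(-n,ry); G2=frame(-n,-ry)
s=manip.get_state()
for g in(G,G2): print((rq(s['tcp_rot']).inv()*g).magnitude()*57.3)
g=min((G,G2),key=lambda g:(rq(s['tcp_rot']).inv()*g).magnitude())
rows(C+.12*n,g)
E
```

```text
Traceback (most recent call last):
  File "plan.py", line 20, in st
    s=manip.get_state();R=rq(s['tcp_rot']).as_matrix();print('t',round(s['t'],2),'p',s['ee_pos'].round(4),'x',R[:,0].round(3),'y',R[:,1].round(3),'z',R[:,2].round(3),'F',s['ft_force'].round(2),'M',s['moment'].round(2),'w',s['gripper_width'].round(4),'q',s['q'].round(2));return s
                                                                                                                                                                                                                              ^^^^^^^^^^^^^^^^^^^^^^^^
AttributeError: 'float' object has no attribute 'round'
```

```bash
sed -i "s/s\['gripper_width'\].round(4)/round(s['gripper_width'],4)/" plan.py
python3 - <<'E'
from plan import *
st();print(n,up,ry,C)
G=frame(-n,ry); G2=frame(-n,-ry)
s=manip.get_state()
for g in(G,G2): print((rq(s['tcp_rot']).inv()*g).magnitude()*57.3)
g=min((G,G2),key=lambda g:(rq(s['tcp_rot']).inv()*g).magnitude())
rows(C+.12*n,g)
E
```

```text
t 0.1 p [ 0.2419 -0.5755  0.2301] x [-0.001  0.002 -1.   ] y [0.922 0.387 0.   ] z [ 0.387 -0.922 -0.002] F [0.07 0.72 0.28] M [ 0.02  0.01 -0.01] w 0.0851 q [-1.29  0.22  1.61 -0.    1.31 -0.11]
[0.61182462 0.06862713 0.78801075] [-0.78309981 -0.08783872  0.61566148] [-0.11146893  0.99376792  0.        ] [0.59526993 0.0362451  0.08783188]
164.47607966237882
41.263982503819854
N 20 turn/row [ 0.79  0.27 -1.89] dist [426.8 620.  -47.7]
[2.4, 31.7, -20.3]
[1.5, 31.5, -20.7]
[0.6, 31.2, -21.2]
[-0.4, 30.9, -21.6]
[-1.3, 30.6, -22.0]
[-2.2, 30.2, -22.4]
[-3.1, 29.8, -22.9]
[-3.9, 29.4, -23.3]
[-4.8, 28.9, -23.7]
[-5.6, 28.4, -24.1]
[-6.4, 27.9, -24.6]
[-7.2, 27.3, -25.0]
[-8.0, 26.7, -25.4]
[-8.7, 26.1, -25.8]
[-9.5, 25.4, -26.2]
[-10.2, 24.7, -26.6]
[-10.9, 24.0, -27.0]
[-11.5, 23.3, -27.3]
[-12.1, 22.5, -27.7]
[-12.7, 21.7, -28.1]
```

Call:
arm_command:
  plan:
    - {"dx":-8,"dy":30,"dz":-20,"hand":85}
    - {"dx":-8,"dy":31,"dz":-20,"hand":85}
    - {"dx":-8,"dy":31,"dz":-20,"hand":85}
    - {"dx":-8,"dy":31,"dz":-20,"hand":85}
    - {"dx":-8,"dy":31,"dz":-20,"hand":85}
    - {"dx":-8,"dy":31,"dz":-20,"hand":85}
    - {"dx":-8,"dy":31,"dz":-20,"hand":85}
    - {"dx":-4,"dy":31,"dz":-20,"hand":85}
    - {"dx":0,"dy":31,"dz":-20,"hand":85}
    - {"dx":0,"dy":31,"dz":-20,"hand":85}
    - {"dx":0,"dy":31,"dz":-20,"hand":85}
    - {"dx":0,"dy":31,"dz":-20,"hand":85}

```text
invalid input
```

```bash
python3 - <<'E'
from plan import *
st();rows(C+.13*n,frame(-n,-ry))
E
```

```text
t 0.1 p [ 0.2419 -0.5755  0.2301] x [-0.001  0.002 -1.   ] y [0.922 0.387 0.   ] z [ 0.387 -0.922 -0.002] F [0.07 0.72 0.28] M [ 0.02  0.01 -0.01] w 0.0851 q [-1.29  0.22  1.61 -0.    1.31 -0.11]
N 20 turn/row [ 0.79  0.27 -1.89] dist [432.9 620.6 -39.8]
[2.0, 32.0, -20.2]
[1.1, 31.7, -20.7]
[0.1, 31.5, -21.1]
[-0.8, 31.2, -21.5]
[-1.7, 30.8, -22.0]
[-2.6, 30.5, -22.4]
[-3.5, 30.0, -22.8]
[-4.4, 29.6, -23.2]
[-5.2, 29.1, -23.7]
[-6.1, 28.6, -24.1]
[-6.9, 28.0, -24.5]
[-7.7, 27.5, -24.9]
[-8.5, 26.8, -25.4]
[-9.2, 26.2, -25.8]
[-10.0, 25.5, -26.2]
[-10.7, 24.8, -26.6]
[-11.4, 24.1, -26.9]
[-12.0, 23.3, -27.3]
[-12.6, 22.5, -27.7]
[-13.2, 21.7, -28.1]
```

Call:
arm_command:
  plan:
    - {"ax":0,"ay":0,"az":0,"dx":-8,"dy":30,"dz":-20,"hand":85}
    - {"ax":0,"ay":0,"az":0,"dx":-8,"dy":31,"dz":-20,"hand":85}
    - {"ax":0,"ay":0,"az":0,"dx":-8,"dy":31,"dz":-20,"hand":85}
    - {"ax":0,"ay":0,"az":0,"dx":-8,"dy":31,"dz":-20,"hand":85}
    - {"ax":0,"ay":0,"az":0,"dx":-8,"dy":31,"dz":-20,"hand":85}
    - {"ax":0,"ay":0,"az":0,"dx":-8,"dy":31,"dz":-20,"hand":85}
    - {"ax":0,"ay":0,"az":0,"dx":-8,"dy":31,"dz":-20,"hand":85}
    - {"ax":0,"ay":0,"az":0,"dx":-4,"dy":31,"dz":-20,"hand":85}
    - {"ax":0,"ay":0,"az":0,"dx":0,"dy":31,"dz":-20,"hand":85}
    - {"ax":0,"ay":0,"az":0,"dx":0,"dy":31,"dz":-20,"hand":85}
    - {"ax":0,"ay":0,"az":0,"dx":0,"dy":31,"dz":-20,"hand":85}
    - {"ax":0,"ay":0,"az":0,"dx":0,"dy":31,"dz":-20,"hand":85}

```text
t: 1.1
ee_pos: [0.4956, -0.1989, 0.2861]
tcp_rot: [0.582, 0.398, 0.59, -0.394]
ft_force: [0.2, -0.2, -0.2]
gripper_width: 0.0846
```

```bash
python3 - <<'E'
from plan import *
st();rows(C+.13*n,frame(-n,-ry))
E
```

```text
t 1.1 p [ 0.4956 -0.1989  0.2861] x [-0.006  0.01  -1.   ] y [ 0.928  0.373 -0.002] z [ 0.373 -0.928 -0.012] F [ 0.2  -0.2  -0.21] M [-0.03 -0.03  0.02] w 0.0846 q [-0.52 -0.01  1.76  0.01  1.41  0.67]
N 9 turn/row [ 1.68  0.5  -4.17] dist [179.2 244.1 -95.9]
[10.8, 28.6, -17.6]
[8.9, 28.8, -18.4]
[6.9, 28.8, -19.1]
[5.0, 28.7, -19.9]
[3.1, 28.4, -20.7]
[1.2, 27.9, -21.5]
[-0.6, 27.3, -22.4]
[-2.3, 26.5, -23.2]
[-4.0, 25.6, -24.0]
```

Call:
arm_command:
  plan:
    - {"ax":1.7,"ay":0.5,"az":-4.2,"dx":4,"dy":29,"dz":-18,"hand":85}
    - {"ax":1.7,"ay":0.5,"az":-4.2,"dx":3,"dy":29,"dz":-18,"hand":85}
    - {"ax":1.7,"ay":0.5,"az":-4.2,"dx":2,"dy":29,"dz":-19,"hand":85}
    - {"ax":1.7,"ay":0.5,"az":-4.2,"dx":0,"dy":29,"dz":-20,"hand":85}
    - {"ax":1.7,"ay":0.5,"az":-4.2,"dx":0,"dy":28,"dz":-21,"hand":85}
    - {"ax":1.7,"ay":0.5,"az":-4.2,"dx":-1,"dy":28,"dz":-21,"hand":85}
    - {"ax":1.7,"ay":0.5,"az":-4.2,"dx":-2,"dy":27,"dz":-22,"hand":85}
    - {"ax":1.7,"ay":0.5,"az":-4.2,"dx":-3,"dy":26,"dz":-23,"hand":85}
    - {"ax":1.7,"ay":0.5,"az":-4.2,"dx":-4,"dy":25,"dz":-24,"hand":85}

```text
t: 1.85
ee_pos: [0.6858, 0.0587, 0.2182]
tcp_rot: [0.337, 0.268, 0.648, -0.629]
ft_force: [1.1, -0.3, -0.2]
gripper_width: 0.085
```

```bash
python3 - <<'E'
from plan import *
st();rows(C+.095*n,frame(-n,-ry))
E
```

```text
t 1.85 p [0.6858 0.0587 0.2182] x [-0.63  -0.077 -0.773] y [ 0.77   0.066 -0.634] z [ 0.1   -0.995  0.017] F [ 1.08 -0.28 -0.18] M [-0.01 -0.26  0.04] w 0.085 q [ 0.01  0.83  0.89 -0.08  2.1   1.47]
N 2 turn/row [-0.57  0.18  0.68] dist [-32.4 -16.  -55.5]
[32.3, 4.6, 5.8]
[32.3, 4.1, 6.0]
```

Call:
arm_command:
  plan:
    - {"ax":-0.6,"ay":0.2,"az":0.7,"dx":22,"dy":3,"dz":4,"hand":85}
    - {"ax":-0.6,"ay":0.2,"az":0.7,"dx":22,"dy":3,"dz":4,"hand":85}
    - {"ax":0,"ay":0,"az":0,"dx":20,"dy":3,"dz":4,"hand":85}
    - {"ax":0,"ay":0,"az":0,"dx":0,"dy":0,"dz":0,"hand":85}
    - {"ax":0,"ay":0,"az":0,"dx":0,"dy":0,"dz":0,"hand":85}

```text
t: 2.27
ee_pos: [0.6567, 0.0529, 0.1241]
tcp_rot: [0.337, 0.26, 0.661, -0.618]
ft_force: [-0.3, -0.3, 0.9]
gripper_width: 0.0849
```

```bash
python3 - <<'E'
from plan import *
st();rows(C+.06*n,frame(-n,-ry))
s=cap('scene','s2');t=cap('top','t2')
a=cv2.resize(s['image'][140:290,210:360],(400,400));b=cv2.resize(t['image'][130:280,190:340],(400,400))
cv2.imwrite('pics/v2.png',np.hstack([a,b])[:,:,::-1])
p=manip.get_state()['ee_pos'];print(proj(s,p),proj(t,p),proj(s,C+.011*n),proj(t,C+.011*n))
E
```

```text
t 2.27 p [0.6567 0.0529 0.1241] x [-0.637 -0.072 -0.767] y [ 0.761  0.1   -0.641] z [ 0.123 -0.992 -0.009] F [-0.31 -0.34  0.92] M [ 0.01 -0.27  0.02] w 0.0849 q [ 0.01  0.85  1.04 -0.07  1.94  1.45]
N 1 turn/row [0.86 0.02 1.91] dist [-24.7 -12.5  11.1]
[8.2, -27.2, 9.3]
[266.72584705 220.6203646 ] [257.38163998 179.26617258] [283.60317171 214.16327579] [264.02899655 200.1917027 ]
```

View pics/v2.png

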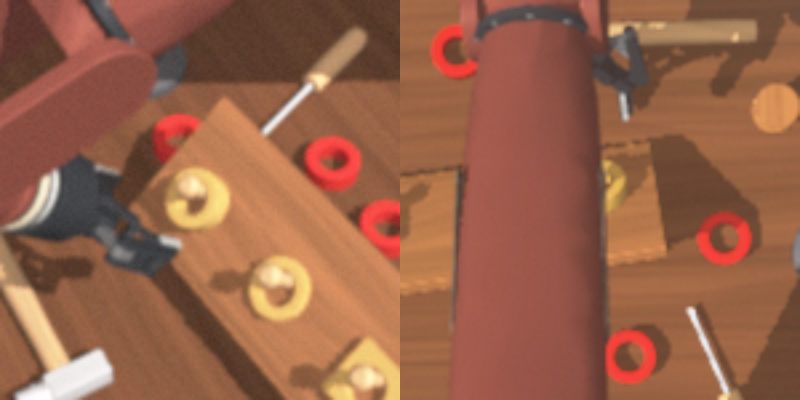

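The view shows the gripper downslope of the collar and clear of it. The fingers are at scene-crop (150,245), the collar is undisturbed at crop (197,198), and the choice still holds. I'll correct with small moves.

Call:
arm_command:
  plan:
    - {"ax":0.3,"ay":0,"az":0.6,"dx":0,"dy":-9,"dz":3,"hand":85}
    - {"ax":0.3,"ay":0,"az":0.6,"dx":0,"dy":-9,"dz":3,"hand":85}
    - {"ax":0.3,"ay":0,"az":0.6,"dx":0,"dy":-9,"dz":3,"hand":85}
    - {"ax":0,"ay":0,"az":0,"dx":0,"dy":0,"dz":0,"hand":85}
    - {"ax":0,"ay":0,"az":0,"dx":0,"dy":0,"dz":0,"hand":85}

```text
t: 2.78
ee_pos: [0.6429, 0.0405, 0.1561]
tcp_rot: [0.352, 0.281, 0.647, -0.615]
ft_force: [-0.2, 0.5, 0.0]
gripper_width: 0.0847
```

```bash
python3 - <<'E'
from plan import *
st();rows(C+.05*n,frame(-n,-ry))
E
```

```text
t 2.78 p [0.6429 0.0405 0.1561] x [-0.594 -0.068 -0.801] y [ 0.797  0.085 -0.598] z [ 0.109 -0.994  0.004] F [-0.19  0.55  0.01] M [ 0.07 -0.29 -0.04] w 0.0847 q [-0.01  0.75  1.13 -0.08  1.9   1.45]
N 1 turn/row [-0.24  0.09 -1.27] dist [-17.   -0.8 -28.9]
[33.3, 3.6, -1.2]
```

Call:
arm_command:
  plan:
    - {"ax":0,"ay":0,"az":-0.6,"dx":8,"dy":1,"dz":0,"hand":85}
    - {"ax":0,"ay":0,"az":-0.6,"dx":8,"dy":1,"dz":0,"hand":85}
    - {"ax":0,"ay":0,"az":0,"dx":8,"dy":1,"dz":0,"hand":85}
    - {"ax":0,"ay":0,"az":0,"dx":4,"dy":0,"dz":0,"hand":85}
    - {"ax":0,"ay":0,"az":0,"dx":0,"dy":0,"dz":0,"hand":85}
    - {"ax":0,"ay":0,"az":0,"dx":0,"dy":0,"dz":0,"hand":85}

```text
t: 3.28
ee_pos: [0.6297, 0.0391, 0.1325]
tcp_rot: [0.347, 0.276, 0.649, -0.618]
ft_force: [0.0, 0.6, -0.3]
gripper_width: 0.0851
```

```bash
python3 - <<'E'
from plan import *
st();rows(C+.0015*n,frame(-n,-ry),N=1)
E
```

```text
t 3.28 p [0.6297 0.0391 0.1325] x [-0.607 -0.07  -0.792] y [ 0.787  0.084 -0.611] z [ 0.109 -0.994  0.004] F [ 0.01  0.57 -0.28] M [ 0.01 -0.35  0.01] w 0.0851 q [-0.01  0.76  1.17 -0.08  1.87  1.45]
N 1 turn/row [-0.24  0.11 -0.33] dist [-33.5  -2.8 -43.4]
[54.9, -0.1, -1.1]
```

Call:
arm_command:
  plan:
    - {"ax":0,"ay":0,"az":-0.3,"dx":8,"dy":0,"dz":0,"hand":85}
    - {"ax":0,"ay":0,"az":0,"dx":9,"dy":0,"dz":0,"hand":85}
    - {"ax":0,"ay":0,"az":0,"dx":9,"dy":0,"dz":-1,"hand":85}
    - {"ax":0,"ay":0,"az":0,"dx":9,"dy":0,"dz":0,"hand":85}
    - {"ax":0,"ay":0,"az":0,"dx":6,"dy":0,"dz":0,"hand":85}
    - {"ax":0,"ay":0,"az":0,"dx":4,"dy":0,"dz":0,"hand":85}
    - {"ax":0,"ay":0,"az":0,"dx":0,"dy":0,"dz":0,"hand":85}
    - {"ax":0,"ay":0,"az":0,"dx":0,"dy":0,"dz":0,"hand":85}

```text
t: 3.95
ee_pos: [0.5967, 0.037, 0.0904]
tcp_rot: [0.343, 0.272, 0.651, -0.62]
ft_force: [0.8, -0.1, 0.7]
gripper_width: 0.0849
```

```bash
python3 - <<'E'
from plan import *
st();rows(C+.0015*n,frame(-n,-ry),N=1)
E
```

```text
t 3.95 p [0.5967 0.037  0.0904] x [-0.616 -0.071 -0.784] y [ 0.78   0.084 -0.62 ] z [ 0.11  -0.994  0.003] F [ 0.85 -0.14  0.75] M [ 0.03 -0.29  0.01] w 0.0849 q [-0.01  0.75  1.28 -0.08  1.78  1.46]
N 1 turn/row [-0.2   0.08  0.33] dist [-0.5 -0.6 -1.4]
[1.5, 0.4, 0.6]
```

Call:
arm_command:
  plan:
    - {"ax":0,"ay":0,"az":0,"dx":1,"dy":0,"dz":0.5,"hand":66}
    - {"ax":0,"ay":0,"az":0,"dx":0,"dy":0,"dz":0,"hand":62}
    - {"ax":0,"ay":0,"az":0,"dx":0,"dy":0,"dz":0,"hand":60}
    - {"ax":0,"ay":0,"az":0,"dx":0,"dy":0,"dz":0,"hand":58}
    - {"ax":0,"ay":0,"az":0,"dx":0,"dy":0,"dz":0,"hand":50}
    - {"ax":0,"ay":0,"az":0,"dx":0,"dy":0,"dz":0,"hand":50}

```text
t: 4.45
ee_pos: [0.5975, 0.0366, 0.0911]
tcp_rot: [0.344, 0.273, 0.651, -0.619]
ft_force: [-2.1, -0.6, -2.0]
gripper_width: 0.0564
```

```bash
python3 - <<'E'
from plan import *
st()
E
```

```text
t 4.45 p [0.5975 0.0366 0.0911] x [-0.614 -0.07  -0.786] y [ 0.782  0.084 -0.618] z [ 0.11  -0.994  0.003] F [-2.08 -0.57 -1.95] M [ 0.05 -0.29 -0.06] w 0.0564 q [-0.02  0.74  1.28 -0.08  1.78  1.46]
```

Call:
arm_command:
  plan:
    - {"ax":0,"ay":0,"az":0,"dx":0,"dy":0,"dz":0,"hand":45}
    - {"ax":0,"ay":0,"az":0,"dx":0,"dy":0,"dz":0,"hand":45}

```text
t: 4.62
ee_pos: [0.5975, 0.0366, 0.091]
tcp_rot: [0.344, 0.273, 0.651, -0.619]
ft_force: [-0.3, 1.0, -0.4]
gripper_width: 0.0563
```

```bash
python3 - <<'E'
from plan import *
st()
s=cap('scene','s3');t=cap('top','t3')
a=cv2.resize(s['image'][170:260,240:330],(400,400),interpolation=2);b=cv2.resize(t['image'][150:240,220:310],(400,400),interpolation=2)
cv2.imwrite('pics/v3.png',np.hstack([a,b])[:,:,::-1])
E
```

```text
t 4.62 p [0.5975 0.0366 0.091 ] x [-0.614 -0.07  -0.786] y [ 0.782  0.084 -0.618] z [ 0.11  -0.994  0.003] F [-0.29  1.04 -0.36] M [ 0.1  -0.25 -0.03] w 0.0563 q [-0.02  0.74  1.28 -0.08  1.78  1.46]
```

View pics/v3.png

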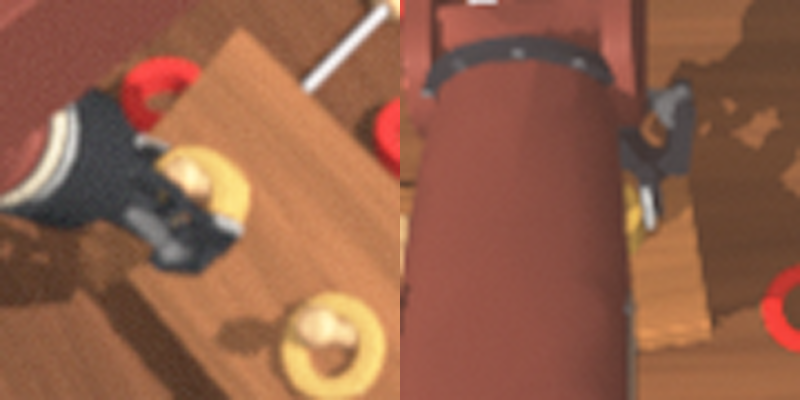

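The jaws hold the collar on both sides, with the pad tip at scene-crop (230,235). Width is 56.4 mm, so it is held, with some give. Next I go 10 mm upslope.

Call:
arm_command:
  plan:
    - {"ax":0,"ay":0,"az":0,"dx":-1,"dy":-2,"dz":0,"hand":40}
    - {"ax":0,"ay":0,"az":0,"dx":-0.5,"dy":-3,"dz":0,"hand":40}
    - {"ax":0,"ay":0,"az":0,"dx":0,"dy":-3,"dz":0,"hand":40}
    - {"ax":0,"ay":0,"az":0,"dx":0,"dy":-2,"dz":0,"hand":40}
    - {"ax":0,"ay":0,"az":0,"dx":0,"dy":0,"dz":0,"hand":40}
    - {"ax":0,"ay":0,"az":0,"dx":0,"dy":0,"dz":0,"hand":40}

```text
t: 5.22
ee_pos: [0.59, 0.0356, 0.097]
tcp_rot: [0.345, 0.274, 0.651, -0.619]
ft_force: [0.0, 0.4, -2.0]
gripper_width: 0.0563
```

```bash
python3 - <<'E'
from plan import *
s=st();d=s['ee_pos']-np.array([.5975,.0366,.091]);print('n',d@n,'up',d@up,'ry',d@ry)
E
```

```text
t 5.22 p [0.59   0.0356 0.097 ] x [-0.612 -0.07  -0.787] y [ 0.783  0.084 -0.616] z [ 0.11  -0.994  0.003] F [ 0.03  0.39 -2.  ] M [ 0.06 -0.59 -0.01] w 0.0563 q [-0.02  0.72  1.3  -0.08  1.78  1.46]
n 0.00011056016353168299 up 0.009676195512580602 ry -0.00018725482917347422
```

Call:
arm_command:
  plan:
    - {"ax":0,"ay":0,"az":0,"dx":-4,"dy":0,"dz":0,"hand":40}
    - {"ax":0,"ay":0,"az":0,"dx":-5,"dy":0,"dz":0,"hand":40}
    - {"ax":0,"ay":0,"az":0,"dx":-5,"dy":0,"dz":0,"hand":40}
    - {"ax":0,"ay":0,"az":0,"dx":-5,"dy":0,"dz":0,"hand":40}
    - {"ax":0,"ay":0,"az":0,"dx":0,"dy":0,"dz":0,"hand":40}

```text
t: 5.63
ee_pos: [0.6029, 0.037, 0.1134]
tcp_rot: [0.345, 0.274, 0.651, -0.619]
ft_force: [-0.1, -0.0, -1.5]
gripper_width: 0.0565
```

```bash
python3 - <<'E'
from plan import *
s=st();d=s['ee_pos']-np.array([.5975,.0366,.091]);print('n',d@n,'up',d@up,'ry',d@ry)
E
```

```text
t 5.63 p [0.6029 0.037  0.1134] x [-0.612 -0.07  -0.788] y [ 0.783  0.084 -0.616] z [ 0.11  -0.994  0.003] F [-0.13 -0.   -1.49] M [ 0.06 -0.58  0.06] w 0.0565 q [-0.01  0.73  1.26 -0.08  1.82  1.45]
n 0.020940885297744734 up 0.00953682990506801 ry -0.00017477226632857233
```

Call:
arm_command:
  plan:
    - {"ax":0,"ay":0,"az":0,"dx":-5,"dy":0,"dz":0,"hand":40}
    - {"ax":0,"ay":0,"az":0,"dx":-5,"dy":0,"dz":0,"hand":40}
    - {"ax":0,"ay":0,"az":0,"dx":-6,"dy":0,"dz":0,"hand":40}
    - {"ax":0,"ay":0,"az":0,"dx":-6,"dy":0,"dz":0,"hand":40}
    - {"ax":0,"ay":0,"az":0,"dx":-8,"dy":0,"dz":0,"hand":40}
    - {"ax":0,"ay":0,"az":0,"dx":-10,"dy":0,"dz":0,"hand":40}
    - {"ax":0,"ay":0,"az":0,"dx":-12,"dy":0,"dz":0,"hand":40}
    - {"ax":0,"ay":0,"az":0,"dx":-15,"dy":0,"dz":0,"hand":40}
    - {"ax":0,"ay":0,"az":0,"dx":-20,"dy":0,"dz":0,"hand":40}
    - {"ax":0,"ay":0,"az":0,"dx":-20,"dy":0,"dz":0,"hand":40}
    - {"ax":0,"ay":0,"az":0,"dx":-10,"dy":0,"dz":0,"hand":40}
    - {"ax":0,"ay":0,"az":0,"dx":0,"dy":0,"dz":0,"hand":40}

```text
t: 6.63
ee_pos: [0.6809, 0.0462, 0.2145]
tcp_rot: [0.345, 0.274, 0.651, -0.619]
ft_force: [0.7, -0.3, -2.8]
gripper_width: 0.0563
```

```bash
python3 - <<'E'
from plan import *
s=st();d=s['ee_pos']-np.array([.5975,.0366,.091]);print('n',d@n,'up',d@up,'ry',d@ry)
# collar relative to tool: underside ~3mm beyond TCP at grasp
Rz=rq(s['tcp_rot']);zz=Rz.as_matrix()[:,2]
for ang in(-20,-10,0,10,20,40):
    z=np.array([np.sin(np.radians(ang)),-np.cos(np.radians(ang)),0]);print(ang,(Rz.inv()*frame(np.array([0,0,-1.]),z)).magnitude()*57.3)
rows(np.array([.528,-.2255,.30]),frame(np.array([0,0,-1.]),np.array([.3,-.954,0])))
E
```

```text
t 6.63 p [0.6809 0.0462 0.2145] x [-0.611 -0.07  -0.788] y [ 0.784  0.085 -0.615] z [ 0.11  -0.994  0.003] F [ 0.72 -0.28 -2.75] M [ 0.08 -0.52 -0.02] w 0.0563 q [-0.    0.81  0.94 -0.08  2.06  1.45]
n 0.14899025424719503 up 0.009868755911206784 ry 0.0002281199031703863
-20 45.898127613338396
-10 41.20019649424476
0 38.481946678501004
10 38.1693550516008
20 40.318481780892036
40 50.40500637953809
N 9 turn/row [-1.2  -0.39  4.21] dist [-152.9 -271.7   85.5]
[5.0, -21.7, 28.2]
[3.6, -22.6, 27.7]
[2.1, -23.4, 27.2]
[0.5, -24.1, 26.7]
[-1.1, -24.6, 26.2]
[-2.7, -25.0, 25.7]
[-4.4, -25.3, 25.2]
[-6.1, -25.4, 24.7]
[-7.8, -25.4, 24.2]
```

Call:
arm_command:
  plan:
    - {"ax":-0.5,"ay":-0.2,"az":2,"dx":-8,"dy":-12,"dz":12,"hand":40}
    - {"ax":-1.2,"ay":-0.4,"az":4.2,"dx":-4,"dy":-22,"dz":28,"hand":40}
    - {"ax":-1.2,"ay":-0.4,"az":4.2,"dx":-2,"dy":-23,"dz":27,"hand":40}
    - {"ax":-1.2,"ay":-0.4,"az":4.2,"dx":0,"dy":-24,"dz":27,"hand":40}
    - {"ax":-1.2,"ay":-0.4,"az":4.2,"dx":0,"dy":-24,"dz":27,"hand":40}
    - {"ax":-1.2,"ay":-0.4,"az":4.2,"dx":-2,"dy":-25,"dz":26,"hand":40}
    - {"ax":-1.2,"ay":-0.4,"az":4.2,"dx":-3,"dy":-25,"dz":25,"hand":40}
    - {"ax":-1.2,"ay":-0.4,"az":4.2,"dx":-4,"dy":-25,"dz":25,"hand":40}
    - {"ax":-1,"ay":-0.3,"az":3,"dx":-4,"dy":-20,"dz":20,"hand":40}
    - {"ax":-0.5,"ay":-0.2,"az":1,"dx":-2,"dy":-8,"dz":8,"hand":40}
    - {"ax":0,"ay":0,"az":0,"dx":0,"dy":0,"dz":0,"hand":40}
    - {"ax":0,"ay":0,"az":0,"dx":0,"dy":0,"dz":0,"hand":40}

```text
t: 7.63
ee_pos: [0.5378, -0.2185, 0.3097]
tcp_rot: [0.566, 0.407, 0.578, -0.425]
ft_force: [-0.1, 0.7, -2.7]
gripper_width: 0.056
```

```bash
python3 - <<'E'
from plan import *
s=st()
rows(np.array([.528,-.2255,.23]),frame(np.array([0,0,-1.]),rq(s['tcp_rot']).as_matrix()[:,2]),N=3)
E
```

```text
t 7.63 p [ 0.5378 -0.2185  0.3097] x [-0.028 -0.01  -1.   ] y [ 0.951  0.307 -0.03 ] z [ 0.307 -0.952  0.001] F [-0.08  0.68 -2.71] M [ 0.06 -0.07 -0.02] w 0.056 q [-0.49  0.08  1.62 -0.02  1.46  0.77]
N 3 turn/row [-0.    0.02  0.58] dist [ -9.8  -7.  -79.7]
[26.7, -3.0, 1.2]
[26.6, -3.3, 1.2]
[26.6, -3.6, 1.2]
```

Call:
arm_command:
  plan:
    - {"ax":0,"ay":0,"az":0.6,"dx":15,"dy":-3,"dz":1,"hand":40}
    - {"ax":0,"ay":0,"az":0.6,"dx":20,"dy":-3,"dz":1,"hand":40}
    - {"ax":0,"ay":0,"az":0.6,"dx":20,"dy":-3,"dz":1,"hand":40}
    - {"ax":0,"ay":0,"az":0,"dx":15,"dy":0,"dz":0,"hand":40}
    - {"ax":0,"ay":0,"az":0,"dx":5,"dy":0,"dz":0,"hand":40}
    - {"ax":0,"ay":0,"az":0,"dx":0,"dy":0,"dz":0,"hand":40}
    - {"ax":0,"ay":0,"az":0,"dx":0,"dy":0,"dz":0,"hand":40}

```text
t: 8.22
ee_pos: [0.5307, -0.2168, 0.2302]
tcp_rot: [0.57, 0.415, 0.576, -0.413]
ft_force: [0.6, -0.0, -1.6]
gripper_width: 0.056
```

```bash
python3 - <<'E'
from plan import *
s0=st()
rows(np.array([.528,-.2255,.20]),frame(np.array([0,0,-1.]),rq(s0['tcp_rot']).as_matrix()[:,2]),N=3)
s=cap('scene','s4');t=cap('top','t4')
p=s0['ee_pos']+[0,0,.008];print(proj(s,p),proj(t,p),proj(s,B),proj(t,B))
a=cv2.resize(s['image'][85:165,220:300],(400,400),interpolation=2);b=cv2.resize(t['image'][180:260,320:400],(400,400),interpolation=2)
cv2.imwrite('pics/v4.png',np.hstack([a,b])[:,:,::-1])
E
```

```text
t 8.22 p [ 0.5307 -0.2168  0.2302] x [-0.006  0.007 -1.   ] y [ 0.949  0.314 -0.003] z [ 0.314 -0.949 -0.008] F [ 0.58 -0.02 -1.58] M [-0.03  0.04  0.06] w 0.056 q [-0.51  0.11  1.73  0.    1.3   0.74]
N 3 turn/row [ 0.   -0.16  0.06] dist [ -2.7  -8.7 -30.2]
[10.0, -1.7, 2.5]
[10.0, -1.8, 2.5]
[10.0, -1.8, 2.5]
[259.8392388  103.26011534] [364.89415311 221.78908862] [260.95641468 131.17809602] [361.70158266 224.00589958]
```

View pics/v4.png

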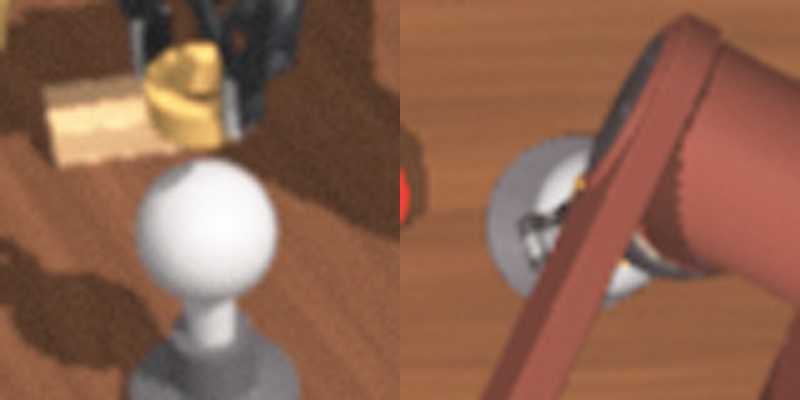

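The scene crop shows the collar level in the jaws, with its left edge at crop x=145, so the axis is at about 259.6 px against a TCP projection of 259.8. The ball is clear below it at crop (207,230). In the top view the arm hides the collar. I'll centre, then lower.

Call:
arm_command:
  plan:
    - {"ax":0,"ay":-0.3,"az":0.1,"dx":6,"dy":-2,"dz":2.5,"hand":40}
    - {"ax":0,"ay":-0.2,"az":0,"dx":8,"dy":-2,"dz":2.5,"hand":40}
    - {"ax":0,"ay":0,"az":0,"dx":8,"dy":-1,"dz":2.5,"hand":40}
    - {"ax":0,"ay":0,"az":0,"dx":6,"dy":0,"dz":0,"hand":40}
    - {"ax":0,"ay":0,"az":0,"dx":2,"dy":0,"dz":0,"hand":40}
    - {"ax":0,"ay":0,"az":0,"dx":0,"dy":0,"dz":0,"hand":40}
    - {"ax":0,"ay":0,"az":0,"dx":0,"dy":0,"dz":0,"hand":40}

```text
t: 8.9
ee_pos: [0.5309, -0.2281, 0.2017]
tcp_rot: [0.576, 0.414, 0.57, -0.415]
ft_force: [-0.4, -0.5, -3.4]
gripper_width: 0.0559
```

```bash
python3 - <<'E'
from plan import *
s0=st()
rows(np.array([.528,-.2255,.182]),frame(np.array([0,0,-1.]),rq(s0['tcp_rot']).as_matrix()[:,2]),N=3)
E
```

```text
t 8.9 p [ 0.5309 -0.2281  0.2017] x [ 0.006 -0.006 -1.   ] y [0.949 0.314 0.004] z [ 0.314 -0.949  0.008] F [-0.42 -0.5  -3.38] M [ 0.03 -0.02  0.03] w 0.0559 q [-0.53  0.14  1.76 -0.    1.23  0.73]
N 3 turn/row [ 0.    0.15 -0.08] dist [ -2.9   2.6 -19.7]
[6.6, -0.7, -1.2]
[6.6, -0.7, -1.2]
[6.6, -0.7, -1.2]
```

Call:
arm_command:
  plan:
    - {"ax":0,"ay":0.2,"az":-0.1,"dx":4,"dy":-1,"dz":-1.5,"hand":40}
    - {"ax":0,"ay":0.2,"az":-0.1,"dx":4,"dy":-1,"dz":-1,"hand":40}
    - {"ax":0,"ay":0,"az":0,"dx":4,"dy":0,"dz":-1,"hand":40}
    - {"ax":0,"ay":0,"az":0,"dx":3,"dy":0,"dz":0,"hand":40}
    - {"ax":0,"ay":0,"az":0,"dx":0,"dy":0,"dz":0,"hand":40}
    - {"ax":0,"ay":0,"az":0,"dx":0,"dy":0,"dz":0,"hand":40}

```text
t: 9.4
ee_pos: [0.5279, -0.2252, 0.1856]
tcp_rot: [0.573, 0.414, 0.573, -0.414]
ft_force: [-0.0, -0.4, -3.5]
gripper_width: 0.0561
```

```bash
python3 - <<'E'
from plan import *
s0=st()
rows(np.array([.528,-.2255,.178]),frame(np.array([0,0,-1.]),rq(s0['tcp_rot']).as_matrix()[:,2]),N=1)
s=cap('scene','s5');p=s0['ee_pos']
p=p+[0,0,.007];print(proj(s,p),proj(s,B))
a=cv2.resize(s['image'][95:155,230:290],(600,600),interpolation=2)
cv2.imwrite('pics/v5.png',a[:,:,::-1])
E
```

```text
t 9.4 p [ 0.5279 -0.2252  0.1856] x [ 0.001 -0.    -1.   ] y [0.949 0.314 0.001] z [ 0.314 -0.949  0.   ] F [-0.02 -0.4  -3.46] M [-0.    0.    0.04] w 0.0561 q [-0.53  0.15  1.78  0.    1.21  0.73]
N 1 turn/row [ 0.    0.02 -0.04] dist [ 0.1 -0.3 -7.6]
[7.6, 0.0, 0.3]
[260.10665562 114.77901726] [260.95641468 131.17809602]
```

View pics/v5.png

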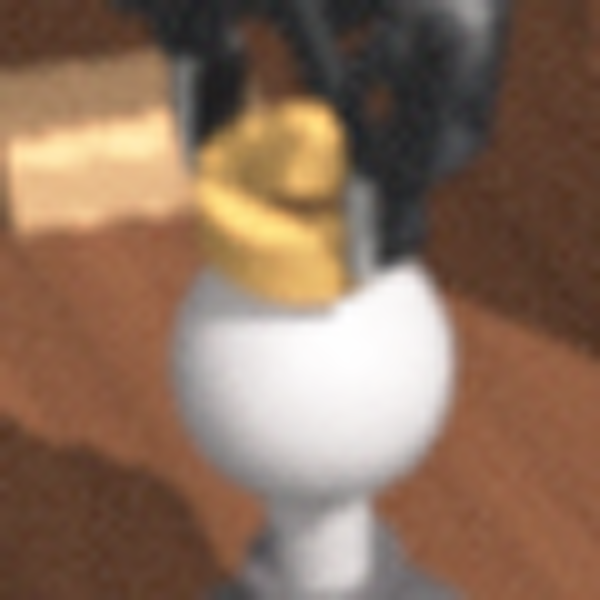

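The collar sits above the ball. Its axis is at about 260.4 px, with the ball at 261.3, which matches the perspective prediction for alignment. Now feeling downwards.

Call:
arm_command:
  plan:
    - {"ax":0,"ay":0,"az":0,"dx":2,"dy":0,"dz":0,"hand":40}
    - {"ax":0,"ay":0,"az":0,"dx":2,"dy":0,"dz":0.2,"hand":40}
    - {"ax":0,"ay":0,"az":0,"dx":1.5,"dy":0,"dz":0,"hand":40}
    - {"ax":0,"ay":0,"az":0,"dx":0,"dy":0,"dz":0,"hand":40}

```text
t: 9.78
ee_pos: [0.5284, -0.2256, 0.1802]
tcp_rot: [0.574, 0.414, 0.572, -0.414]
ft_force: [-0.3, 0.0, -2.8]
gripper_width: 0.0561
```

Call:
arm_command:
  plan:
    - {"ax":0,"ay":0,"az":0,"dx":1,"dy":0,"dz":0,"hand":40}
    - {"ax":0,"ay":0,"az":0,"dx":1,"dy":0,"dz":0,"hand":40}

```text
t: 9.95
ee_pos: [0.5286, -0.2258, 0.1783]
tcp_rot: [0.574, 0.414, 0.572, -0.414]
ft_force: [-0.1, 0.8, -2.0]
gripper_width: 0.0563
```

Call:
arm_command:
  plan:
    - {"ax":0,"ay":0,"az":0,"dx":1,"dy":0,"dz":0,"hand":40}
    - {"ax":0,"ay":0,"az":0,"dx":1,"dy":0,"dz":0,"hand":40}

```text
t: 10.12
ee_pos: [0.5288, -0.226, 0.1774]
tcp_rot: [0.574, 0.414, 0.572, -0.414]
ft_force: [-4.2, 1.1, 4.8]
gripper_width: 0.0563
```

Contact at TCP z of about 0.1775. The lateral force (-4.2, +1.1) means one-sided contact, so the collar is slightly too far to +x. I'll ease off and shift.

Call:
arm_command:
  plan:
    - {"ax":0,"ay":0,"az":0,"dx":-0.6,"dy":-0.8,"dz":-0.5,"hand":40}
    - {"ax":0,"ay":0,"az":0,"dx":0,"dy":-0.4,"dz":-0.2,"hand":40}
    - {"ax":0,"ay":0,"az":0,"dx":0,"dy":0,"dz":0,"hand":40}

```text
t: 10.37
ee_pos: [0.5277, -0.2258, 0.1782]
tcp_rot: [0.575, 0.414, 0.572, -0.414]
ft_force: [-0.4, 0.1, -1.4]
gripper_width: 0.0565
```

Call:
arm_command:
  plan:
    - {"ax":0,"ay":0,"az":0,"dx":0.6,"dy":0,"dz":0,"hand":40}
    - {"ax":0,"ay":0,"az":0,"dx":0.4,"dy":0,"dz":0,"hand":40}

```text
t: 10.53
ee_pos: [0.5277, -0.226, 0.1775]
tcp_rot: [0.575, 0.414, 0.572, -0.414]
ft_force: [-1.1, 0.3, 2.0]
gripper_width: 0.0567
```

```bash
python3 -c "
from plan import *
st()"
```

```text
t 10.53 p [ 0.5277 -0.226   0.1775] x [ 0.004 -0.002 -1.   ] y [0.949 0.314 0.003] z [ 0.314 -0.949  0.003] F [-1.09  0.29  1.97] M [0.2  0.22 0.01] w 0.0567 q [-0.53  0.16  1.79  0.    1.19  0.72]
```

Call:
arm_command:
  plan:
    - {"ax":0,"ay":0,"az":0,"dx":-0.6,"dy":-0.7,"dz":-0.4,"hand":40}
    - {"ax":0,"ay":0.1,"az":-0.2,"dx":0,"dy":-0.5,"dz":-0.3,"hand":40}
    - {"ax":0,"ay":0,"az":0,"dx":0,"dy":0,"dz":0,"hand":40}

```text
t: 10.78
ee_pos: [0.5264, -0.2257, 0.1779]
tcp_rot: [0.574, 0.414, 0.573, -0.414]
ft_force: [-1.2, 0.1, -0.5]
gripper_width: 0.056
```

Call:
arm_command:
  plan:
    - {"ax":0,"ay":0,"az":0,"dx":0.7,"dy":0,"dz":0,"hand":40}
    - {"ax":0,"ay":0,"az":0,"dx":0.6,"dy":0,"dz":0,"hand":40}

```text
t: 10.95
ee_pos: [0.5265, -0.2258, 0.1775]
tcp_rot: [0.574, 0.414, 0.573, -0.415]
ft_force: [-1.4, 1.3, 2.5]
gripper_width: 0.0562
```

```bash
python3 -c "
from plan import *
st()"
```

```text
t 10.95 p [ 0.5265 -0.2258  0.1775] x [ 0.    -0.002 -1.   ] y [ 0.949  0.314 -0.   ] z [ 0.314 -0.949  0.002] F [-1.41  1.29  2.48] M [0.22 0.26 0.01] w 0.0562 q [-0.53  0.16  1.79 -0.    1.19  0.72]
```

Call:
arm_command:
  plan:
    - {"ax":0,"ay":0,"az":0,"dx":0.7,"dy":-0.4,"dz":-0.6,"hand":40}
    - {"ax":0,"ay":0,"az":0,"dx":0.7,"dy":-0.2,"dz":-0.2,"hand":40}

```text
t: 11.12
ee_pos: [0.5265, -0.2257, 0.1775]
tcp_rot: [0.575, 0.414, 0.572, -0.414]
ft_force: [-1.3, 1.0, 3.3]
gripper_width: 0.0564
```

```bash
python3 -c "
from plan import *
st();F=[];M=[]
for i in range(8):
    manip.capture('scene');s=manip.get_state();F.append(s['ft_force']);M.append(s['moment'])
print(np.mean(F,0),np.std(F,0),np.mean(M,0))
st()"
```

```text
t 11.12 p [ 0.5265 -0.2257  0.1775] x [ 0.002 -0.003 -1.   ] y [0.949 0.314 0.001] z [ 0.314 -0.949  0.004] F [-1.27  0.97  3.3 ] M [0.17 0.22 0.02] w 0.0564 q [-0.53  0.16  1.79 -0.    1.19  0.73]
[-1.20344588  0.0931206   3.89450927] [0.42411022 0.72926204 0.72286092] [0.12934058 0.2004011  0.01676606]
t 11.52 p [ 0.5264 -0.2257  0.1773] x [ 0.002 -0.003 -1.   ] y [0.949 0.314 0.001] z [ 0.314 -0.949  0.004] F [-0.51  1.55  4.79] M [0.14 0.24 0.03] w 0.0564 q [-0.53  0.16  1.79 -0.    1.19  0.73]
```

Now bracket in x: probe about 2.5 mm further to -x.

Call:
arm_command:
  plan:
    - {"ax":0,"ay":0,"az":0,"dx":-1.5,"dy":0,"dz":0,"hand":40}
    - {"ax":0,"ay":0.2,"az":-0.1,"dx":-0.5,"dy":-1.6,"dz":-0.6,"hand":40}
    - {"ax":0,"ay":0,"az":0,"dx":0,"dy":-1,"dz":-0.4,"hand":40}
    - {"ax":0,"ay":0,"az":0,"dx":0,"dy":0,"dz":0,"hand":40}

```text
t: 11.85
ee_pos: [0.5245, -0.2253, 0.1778]
tcp_rot: [0.574, 0.415, 0.573, -0.414]
ft_force: [0.2, -0.6, 3.2]
gripper_width: 0.0563
```

Call:
arm_command:
  plan:
    - {"ax":0,"ay":0,"az":0,"dx":0.7,"dy":0,"dz":0,"hand":40}

```text
t: 11.93
ee_pos: [0.5245, -0.2253, 0.1775]
tcp_rot: [0.574, 0.415, 0.573, -0.414]
ft_force: [-1.7, 0.7, 6.5]
gripper_width: 0.0568
```

Call:
arm_command:
  plan:
    - {"ax":0,"ay":0,"az":0,"dx":0.7,"dy":0,"dz":0,"hand":40}

```text
t: 12.02
ee_pos: [0.5244, -0.2253, 0.1774]
tcp_rot: [0.574, 0.415, 0.573, -0.414]
ft_force: [-1.5, 0.8, 5.9]
gripper_width: 0.0561
```

Call:
arm_command:
  plan:
    - {"ax":0,"ay":0,"az":0,"dx":0.7,"dy":0,"dz":0,"hand":40}

```text
t: 12.1
ee_pos: [0.5245, -0.2253, 0.1775]
tcp_rot: [0.574, 0.415, 0.573, -0.414]
ft_force: [-1.2, -0.0, 5.5]
gripper_width: 0.0563
```

Call:
arm_command:
  plan:
    - {"ax":0,"ay":0,"az":0,"dx":0.7,"dy":0,"dz":0,"hand":40}

```text
t: 12.18
ee_pos: [0.5245, -0.2253, 0.1775]
tcp_rot: [0.574, 0.415, 0.573, -0.414]
ft_force: [-1.9, 0.3, 5.1]
gripper_width: 0.0562
```

```bash
cat > avg.py <<'E'
from plan import *
F=[];M=[]
for i in range(6):
    manip.capture('scene');s=manip.get_state();F.append(s['ft_force']);M.append(s['moment'])
print(np.mean(F,0).round(2),np.mean(M,0).round(3))
st()
E
python3 avg.py
```

```text
[-1.65  1.21  5.08] [0.222 0.166 0.021]
t 12.48 p [ 0.5245 -0.2254  0.1774] x [ 0.002  0.    -1.   ] y [0.949 0.314 0.002] z [ 0.314 -0.949  0.   ] F [-1.42  1.24  4.79] M [0.2  0.17 0.01] w 0.0564 q [-0.53  0.15  1.79  0.    1.19  0.72]
```

```bash
python3 - <<'E'
from plan import *
s=cap('scene','s6')
a=cv2.resize(s['image'][95:155,230:290],(600,600),interpolation=2)
cv2.imwrite('pics/v6.png',a[:,:,::-1])
E
```

```text
(no output)
```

View pics/v6.png

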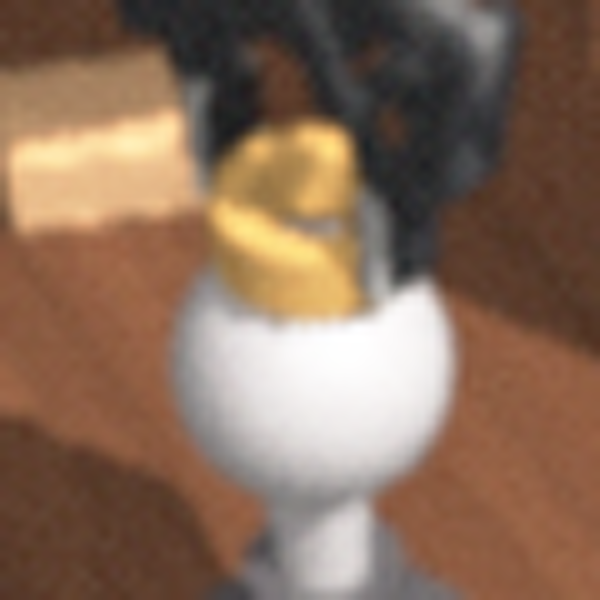

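The collar's left edge is now at crop x=210, so its axis is about 1 px (2.5 mm) right of where it should be, meaning too far to -x. Moments agree: the contact point comes out about 16 mm to +x here and about 0 near x=0.527. I'll lift, go to (0.527, -0.225) and lower again.

Call:
arm_command:
  plan:
    - {"ax":0,"ay":0,"az":0,"dx":-3,"dy":0,"dz":0,"hand":40}
    - {"ax":0,"ay":0,"az":-0.1,"dx":-2,"dy":1.2,"dz":0.2,"hand":40}
    - {"ax":0,"ay":0,"az":0,"dx":0,"dy":1,"dz":0.2,"hand":40}
    - {"ax":0,"ay":0,"az":0,"dx":0,"dy":0,"dz":0,"hand":40}
    - {"ax":0,"ay":0,"az":0,"dx":0,"dy":0,"dz":0,"hand":40}

```text
t: 12.95
ee_pos: [0.524, -0.224, 0.1783]
tcp_rot: [0.571, 0.413, 0.576, -0.415]
ft_force: [0.2, -1.2, 0.8]
gripper_width: 0.0564
```

```bash
python3 avg.py; python3 - <<'E'
from plan import *
s0=manip.get_state();rows(np.array([.527,-.225,.1785]),frame(np.array([0,0,-1.]),rq(s0['tcp_rot']).as_matrix()[:,2]),N=1)
s=cap('scene','s7')
for f in('s5','s6','s7'):
    im=load(f)['image'];hsv=cv2.cvtColor(im,cv2.COLOR_RGB2HSV)
    m=cv2.inRange(hsv[95:155,240:275],(17,120,90),(30,255,255));k,l,st_,ce=cv2.connectedComponentsWithStats(m);i=1+np.argmax(st_[1:,4]);print(f,st_[i],ce[i])
E
```

```text
[-0.08  0.15 -2.12] [-0.012 -0.003  0.012]
t 13.25 p [ 0.5242 -0.2239  0.1787] x [-0.006  0.002 -1.   ] y [ 0.949  0.314 -0.005] z [ 0.314 -0.949 -0.004] F [-0.18  0.39 -3.18] M [-0.    0.03  0.05] w 0.0564 q [-0.53  0.16  1.79 -0.    1.21  0.73]
N 1 turn/row [ 0.   -0.24  0.31] dist [ 2.8 -1.1 -0.2]
[0.2, 2.3, 1.9]
s5 [  9  10  16  20 223] [17.02690583 19.58744395]
s6 [ 11  12  15  19 210] [18.23333333 21.29047619]
s7 [ 11  12  15  20 212] [18.53301887 21.30188679]
```

Call:
arm_command:
  plan:
    - {"ax":0,"ay":0,"az":0,"dx":-3,"dy":0,"dz":0,"hand":40}
    - {"ax":0,"ay":-0.1,"az":0.2,"dx":-1,"dy":1.3,"dz":1,"hand":40}
    - {"ax":0,"ay":-0.1,"az":0.1,"dx":0,"dy":1.2,"dz":1,"hand":40}
    - {"ax":0,"ay":0,"az":0,"dx":0,"dy":0,"dz":0,"hand":40}
    - {"ax":0,"ay":0,"az":0,"dx":0,"dy":0,"dz":0,"hand":40}

```text
t: 13.72
ee_pos: [0.5271, -0.2249, 0.1826]
tcp_rot: [0.573, 0.414, 0.574, -0.414]
ft_force: [0.3, -0.8, -1.8]
gripper_width: 0.0564
```

```bash
python3 avg.py; python3 - <<'E'
from plan import *
s0=manip.get_state();rows(np.array([.527,-.225,.1785]),frame(np.array([0,0,-1.]),rq(s0['tcp_rot']).as_matrix()[:,2]),N=1)
E
```

```text
[ 0.17 -0.12 -2.57] [ 0.006 -0.004  0.019]
t 14.02 p [ 0.527  -0.2248  0.1825] x [-0.001  0.001 -1.   ] y [ 0.949  0.314 -0.   ] z [ 0.314 -0.949 -0.002] F [ 0.08  0.46 -2.99] M [ 0.03  0.02 -0.  ] w 0.0562 q [-0.53  0.15  1.78  0.    1.21  0.73]
N 1 turn/row [ 0.   -0.09  0.03] dist [ 0.  -0.2 -4. ]
[4.0, -0.1, 0.2]
```

Now at (0.527, -0.225), level and free. Lowering gently.

Call:
arm_command:
  plan:
    - {"ax":0,"ay":0,"az":0,"dx":1.5,"dy":-0.1,"dz":0,"hand":40}
    - {"ax":0,"ay":0,"az":0,"dx":1.5,"dy":-0.1,"dz":0,"hand":40}
    - {"ax":0,"ay":0,"az":0,"dx":0.8,"dy":0,"dz":0,"hand":40}

```text
t: 14.27
ee_pos: [0.5269, -0.2249, 0.1786]
tcp_rot: [0.573, 0.414, 0.574, -0.414]
ft_force: [-0.5, -0.8, -2.5]
gripper_width: 0.0563
```

Call:
arm_command:
  plan:
    - {"ax":0,"ay":0,"az":0,"dx":0.8,"dy":0,"dz":0,"hand":40}

```text
t: 14.35
ee_pos: [0.5268, -0.2249, 0.1776]
tcp_rot: [0.573, 0.414, 0.574, -0.414]
ft_force: [0.1, 1.0, -0.3]
gripper_width: 0.056
```

Call:
arm_command:
  plan:
    - {"ax":0,"ay":0,"az":0,"dx":0.8,"dy":0,"dz":0,"hand":40}

```text
t: 14.43
ee_pos: [0.5269, -0.2249, 0.1772]
tcp_rot: [0.573, 0.414, 0.574, -0.414]
ft_force: [-0.4, 1.4, 2.6]
gripper_width: 0.0563
```

Call:
arm_command:
  plan:
    - {"ax":0,"ay":0,"az":0,"dx":0.6,"dy":0,"dz":0,"hand":40}

```text
t: 14.52
ee_pos: [0.527, -0.2249, 0.1772]
tcp_rot: [0.573, 0.414, 0.574, -0.414]
ft_force: [-0.4, 1.1, 1.8]
gripper_width: 0.056
```

```bash
sed -i 's/range(6)/range(12)/' avg.py; python3 avg.py
```

```text
[-1.65  1.01  2.79] [0.253 0.222 0.026]
t 15.12 p [ 0.527 -0.225  0.177] x [-0.     0.001 -1.   ] y [ 0.949  0.314 -0.   ] z [ 0.314 -0.949 -0.001] F [-2.23  1.27  4.57] M [0.28 0.27 0.03] w 0.0563 q [-0.53  0.16  1.79  0.    1.2   0.72]
```

Call:
arm_command:
  plan:
    - {"ax":0,"ay":0,"az":0,"dx":-3,"dy":0,"dz":0,"hand":40}
    - {"ax":0,"ay":0,"az":0,"dx":-2,"dy":0,"dz":-0.8,"hand":40}
    - {"ax":0,"ay":0,"az":0,"dx":0,"dy":0,"dz":-0.6,"hand":40}
    - {"ax":0,"ay":0,"az":0,"dx":0,"dy":0,"dz":0,"hand":40}
    - {"ax":0,"ay":0,"az":0,"dx":0,"dy":0,"dz":0,"hand":40}

```text
t: 15.53
ee_pos: [0.5254, -0.2234, 0.1784]
tcp_rot: [0.572, 0.414, 0.574, -0.414]
ft_force: [-1.3, 0.3, -2.4]
gripper_width: 0.0562
```

```bash
python3 - <<'E'
from plan import *
s0=st();rows(np.array([.5268,-.2238,.1785]),frame(np.array([0,0,-1.]),rq(s0['tcp_rot']).as_matrix()[:,2]),N=1)
E
```

```text
t 15.53 p [ 0.5254 -0.2234  0.1784] x [-0.003  0.001 -1.   ] y [ 0.949  0.314 -0.002] z [ 0.314 -0.949 -0.002] F [-1.25  0.35 -2.38] M [ 0.03 -0.01 -0.03] w 0.0562 q [-0.52  0.16  1.79 -0.    1.2   0.73]
N 1 turn/row [ 0.   -0.13  0.13] dist [ 1.4 -0.4  0.1]
[-0.1, 1.2, 0.8]
```

Call:
arm_command:
  plan:
    - {"ax":0,"ay":-0.1,"az":0.1,"dx":-2,"dy":0.7,"dz":0.5,"hand":40}
    - {"ax":0,"ay":0,"az":0,"dx":0,"dy":0.6,"dz":0.4,"hand":40}
    - {"ax":0,"ay":0,"az":0,"dx":0,"dy":0,"dz":0,"hand":40}
    - {"ax":0,"ay":0,"az":0,"dx":0,"dy":0,"dz":0,"hand":40}

```text
t: 15.87
ee_pos: [0.5263, -0.2236, 0.179]
tcp_rot: [0.572, 0.414, 0.574, -0.414]
ft_force: [0.0, 0.2, -1.6]
gripper_width: 0.0563
```

Call:
arm_command:
  plan:
    - {"ax":0,"ay":0,"az":0,"dx":1,"dy":0,"dz":0,"hand":40}
    - {"ax":0,"ay":0,"az":0,"dx":1,"dy":0,"dz":0,"hand":40}

```text
t: 16.03
ee_pos: [0.5265, -0.2237, 0.1773]
tcp_rot: [0.572, 0.414, 0.574, -0.414]
ft_force: [-0.8, 0.6, -0.3]
gripper_width: 0.0563
```

Call:
arm_command:
  plan:
    - {"ax":0,"ay":0,"az":0,"dx":0.8,"dy":0,"dz":0,"hand":40}

```text
t: 16.12
ee_pos: [0.5269, -0.2239, 0.1771]
tcp_rot: [0.573, 0.414, 0.573, -0.414]
ft_force: [-0.6, 1.3, 1.4]
gripper_width: 0.0564
```

Call:
arm_command:
  plan:
    - {"ax":0,"ay":0,"az":0,"dx":0.8,"dy":0,"dz":0,"hand":40}

```text
t: 16.2
ee_pos: [0.5273, -0.224, 0.177]
tcp_rot: [0.573, 0.414, 0.573, -0.414]
ft_force: [-0.5, 1.4, -0.3]
gripper_width: 0.0564
```

```bash
python3 avg.py
```

```text
[-0.24  0.25  1.96] [0.116 0.006 0.015]
t 16.8 p [ 0.5273 -0.2241  0.1768] x [-0. -0. -1.] y [ 0.949  0.314 -0.   ] z [ 0.314 -0.949  0.   ] F [-0.03 -0.18  3.16] M [ 0.14  0.02 -0.01] w 0.0565 q [-0.52  0.16  1.79 -0.    1.2   0.73]
```

The force is now balanced: lateral about 0.3 N with about 5 N down, at the lowest contact height yet (0.1768) and tool level. Releasing.

Call:
arm_command:
  plan:
    - {"ax":0,"ay":0,"az":0,"dx":0,"dy":0,"dz":0,"hand":60}
    - {"ax":0,"ay":0,"az":0,"dx":0,"dy":0,"dz":0,"hand":64}
    - {"ax":0,"ay":0,"az":0,"dx":0,"dy":0,"dz":0,"hand":68}
    - {"ax":0,"ay":0,"az":0,"dx":0,"dy":0,"dz":0,"hand":72}
    - {"ax":0,"ay":0,"az":0,"dx":0,"dy":0,"dz":0,"hand":72}

```text
t: 17.22
ee_pos: [0.5259, -0.2238, 0.1745]
tcp_rot: [0.572, 0.414, 0.574, -0.415]
ft_force: [0.7, 0.0, 0.0]
gripper_width: 0.0717
```

```bash
python3 - <<'E'
from plan import *
st()
s=cap('scene','s8')
a=cv2.resize(s['image'][95:155,230:290],(600,600),interpolation=2)
cv2.imwrite('pics/v8.png',a[:,:,::-1])
E
```

```text
t 17.22 p [ 0.5259 -0.2238  0.1745] x [-0.004  0.001 -1.   ] y [ 0.949  0.314 -0.003] z [ 0.314 -0.949 -0.002] F [0.66 0.01 0.03] M [ 0.03 -0.01  0.05] w 0.0717 q [-0.52  0.16  1.79 -0.    1.19  0.73]
```

View pics/v8.png

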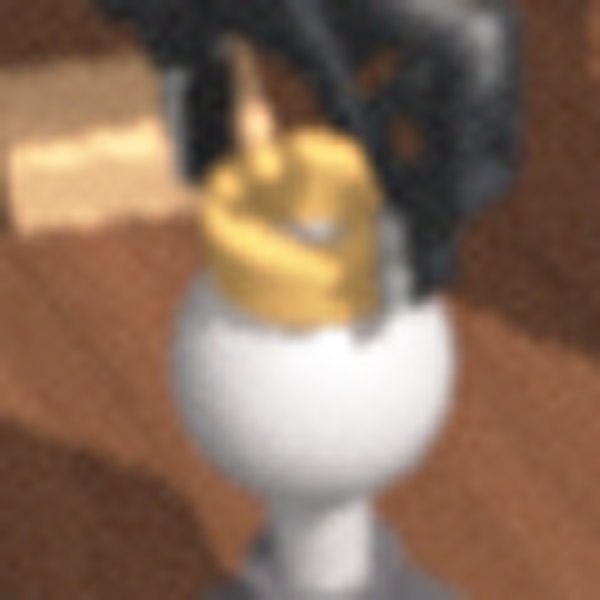

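The collar is released and sits on the ball, crop centre x about 300 and spanning 203–385, with no force. I'll raise the open gripper straight up and back off for a check.

Call:
arm_command:
  plan:
    - {"ax":0,"ay":0,"az":0,"dx":-3,"dy":0,"dz":0,"hand":78}
    - {"ax":0,"ay":0,"az":0,"dx":-6,"dy":0,"dz":0,"hand":80}
    - {"ax":0,"ay":0,"az":0,"dx":-10,"dy":0,"dz":0,"hand":80}
    - {"ax":0,"ay":0,"az":0,"dx":-15,"dy":0,"dz":0,"hand":80}
    - {"ax":0,"ay":0,"az":0,"dx":-20,"dy":0,"dz":0,"hand":80}
    - {"ax":0,"ay":0,"az":0,"dx":-20,"dy":0,"dz":0,"hand":80}
    - {"ax":0,"ay":0,"az":0,"dx":-20,"dy":0,"dz":0,"hand":80}
    - {"ax":0,"ay":0,"az":0,"dx":-10,"dy":-20,"dz":5,"hand":80}
    - {"ax":0,"ay":0,"az":0,"dx":0,"dy":-30,"dz":10,"hand":80}
    - {"ax":0,"ay":0,"az":0,"dx":0,"dy":-30,"dz":20,"hand":80}
    - {"ax":0,"ay":0,"az":0,"dx":0,"dy":-30,"dz":30,"hand":80}
    - {"ax":0,"ay":0,"az":0,"dx":0,"dy":-20,"dz":30,"hand":80}

```text
t: 18.27
ee_pos: [0.4346, -0.3534, 0.2961]
tcp_rot: [0.579, 0.41, 0.573, -0.41]
ft_force: [0.8, 0.6, -1.1]
gripper_width: 0.0799
```

Call:
arm_command:
  plan:
    - {"ax":0,"ay":0,"az":0,"dx":0,"dy":-20,"dz":30,"hand":80}
    - {"ax":0,"ay":0,"az":0,"dx":0,"dy":-20,"dz":30,"hand":80}
    - {"ax":0,"ay":0,"az":0,"dx":0,"dy":0,"dz":30,"hand":80}
    - {"ax":0,"ay":0,"az":0,"dx":0,"dy":0,"dz":10,"hand":80}
    - {"ax":0,"ay":0,"az":0,"dx":0,"dy":0,"dz":0,"hand":80}
    - {"ax":0,"ay":0,"az":0,"dx":0,"dy":0,"dz":0,"hand":80}

```text
t: 18.77
ee_pos: [0.4246, -0.4733, 0.3057]
tcp_rot: [0.58, 0.411, 0.568, -0.415]
ft_force: [0.0, 0.1, -0.3]
gripper_width: 0.08
```

```bash
python3 - <<'E'
from plan import *
st()
s=cap('scene','s9');t=cap('top','t9')
a=cv2.resize(s['image'][95:155,230:290],(400,400),interpolation=2);b=cv2.resize(t['image'][190:250,325:385],(400,400),interpolation=2)
cv2.imwrite('pics/v9.png',np.hstack([a,b])[:,:,::-1])
for c,y0,y1,x0,x1 in((s,95,155,240,285),(t,190,250,330,390)):
    m=cv2.inRange(cv2.cvtColor(c['image'],cv2.COLOR_RGB2HSV)[y0:y1,x0:x1],(17,110,90),(32,255,255))
    k,l,q,ce=cv2.connectedComponentsWithStats(m);i=1+np.argmax(q[1:,4]);print(q[i]+[x0,y0,0,0,0],ce[i]+[x0,y0])
    top=B+[0,0,.04+.0072];print('expected mid-collar',proj(c,top),'rim',proj(c,B+[0,0,.0582]))
E
```

```text
t 18.77 p [ 0.4246 -0.4733  0.3057] x [ 0.012 -0.015 -1.   ] y [0.948 0.318 0.006] z [ 0.318 -0.948  0.018] F [ 0.03  0.13 -0.28] M [-0.02  0.02  0.02] w 0.08 q [-0.95  0.18  1.52  0.    1.43  0.3 ]
[250 109  22  18 307] [260.44625407 117.25732899]
expected mid-collar [260.22014604 118.17663948] rim [260.04145689 115.02124344]
[354 213  23  22 278] [365.24820144 223.23381295]
expected mid-collar [364.59038802 223.48653128] rim [365.29420249 223.35999491]
```

View pics/v9.png

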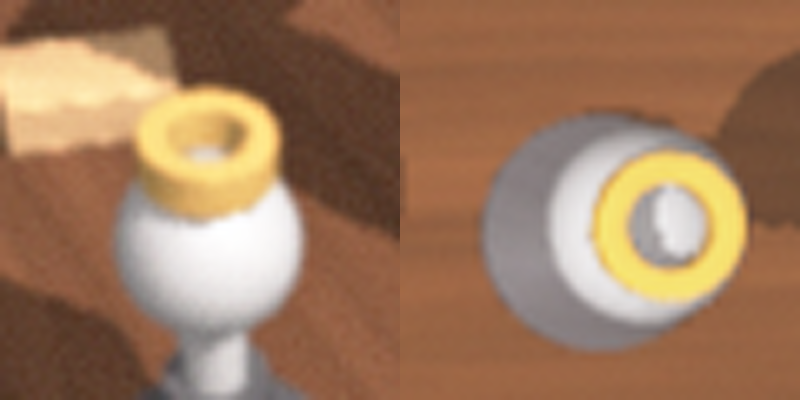

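The collar sits level on the ball. Its centroids match a centred crown to well under a pixel: top (365.2,223.2) against (365.3,223.4), and scene column 260.4 against 260.2. Handing in.

```bash
python3 -c "
from station import manip
print(manip.job_done())"
```

```text
the job is handed in; nothing more can be done
None
```

The tall collar is off its peg and sits level and centred on the ball stake, with the gripper well clear. I handed the job in at about 19 s of the 48 s allowed.

**How it went:** I drew the collar off its peg with no snag. I then lowered it until it touched the ball, which put the ball's top at roughly 0.17 m. I re-centred it by force, moment and camera until the sideways force was about 0.3 N under roughly 5 N of downward contact. After that I let go and lifted straight up.

**Last checks:** With the gripper away, both cameras show the collar level on the ball. It is within about 0.3 px (1 mm) sideways of where a centred collar should be in each view. In the scene view the collar's mask centre sits about 1 px off vertically, between the mid-collar and rim predictions. Force readings after release were zero.

**What disagreed:**
- **Grip width:** the gripper read 56.3 mm on a 58 mm collar; I took this as give in the fingers.
- **Sideways force:** during the feeling, the force sign at one probe position contradicted the camera and the moments. I followed the camera and moments, and the final balance and pictures agreed with them.
- **Contact offset:** the last moment reading still hinted at slightly one-sided contact towards +y, within the noise.
- **Other pieces:** I did not re-measure the other hung pieces or the bench items at the end. No unexpected forces appeared in the readings taken after each move.

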